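# Load the heat sink and hold the enabling lever

### The job

Take the silver finned heat sink out of the parts tray, seat it flat in the recess of the white nest block on the test fixture and let go of it. Then press the fixture's yellow spring-loaded enabling lever down to its middle position, where it lies level and its pointer is in the green field, keep it there for at least two seconds, and finish the program while still holding it down. Never push the lever on towards its bottom stop (well into the red), and do not disturb the other two parts in the tray or the things round the work.

Things in the scene. Friction and masses are not known exactly. Their poses are not given: they have to be found in the camera images.
- sink_mid (a point): The heat sink's centre, half-way up. Silver finned block, 24 mm along its x (grip here), 30 mm along its y, 18 mm high, 22 g; lies flat in one of the three tray compartments, its x within 0.25 rad of the tray's x. Either way round is good.
- choke_mid (a point): Centre of the yellow wound ring choke, 36 mm across, 13 mm high, loose in another compartment. Leave it.
- plug_mid (a point): Centre of the green terminal plug, 30 x 18 x 12 mm, loose in another compartment. Leave it.
- parts_tray: Grey open tray, fixed to the desk, 105 (x) x 168 (y) x 18 mm high, walls and floor 3 mm; two dividers make three compartments in a row along its y, each about 99 x 52 mm inside. Origin: centre of its underside. Which part lies in which compartment changes. Tray and fixture stand side by side, either one on the left.
- test_fixture: Test fixture, fixed to the desk. Base plate 150 (x) x 168 (y) x 10 mm; origin: centre of its underside, z up; its -x side faces roughly the robot. White nest block 64 x 64 mm, centred at x -12, y +46 mm, top at z 24 mm. Lamp box 26 mm high behind it (top at z 36 mm, from x +39 mm on). Enabling lever at y -47 mm: pivot at x +50, z 60 mm, between two 72 mm high cheeks; a thin coloured sector above the cheek at the nest's side reaches z 116 mm (x +25 to +75, y -26 to -16 mm).
- nest_floor (a point): Centre of the recess floor in the nest block, 19 mm above the desk; axes as the fixture's. The recess is 28.5 mm along x and 35.5 mm along y, 5 mm deep with a 2 mm chamfer, so the heat sink goes in with its x along the fixture's x (or turned half round), and 13 mm of it stand out above the block.
- paddle_top (a point): Point on top of the lever's yellow paddle, in the middle of it, 75 mm from the pivot towards the fixture's -x; it moves with the lever. Paddle 50 mm along the lever, 40 mm wide. Released: 89 mm above the desk, the lever sloping up 0.35 rad towards its free end. Lever level: this point is 64 mm above the desk.
- enabling_lever (a joint): Lever angle, rad: 0 released, grows as it is pressed down, 0.35 level (middle position), 0.70 bottom stop. The green field is 0.25 to 0.45, the red begins at 0.45. A spring returns it: pressing straight down on the middle of the paddle takes about 3.5 N to start and 7 N at the middle.
- screwdriver_b: Yellow-handled screwdriver, 143 mm long, lying at the back. Bystander.
- terminal_strip: White terminal strip, 50 x 124 x 22 mm, lying at the back. Bystander.
- alcohol_bottle: Clear bottle with a white cap, 59 mm across, 120 mm high, at the back. Bystander.

How it is judged:
By the outcome, as a careful person would: the job done as asked, in the order asked, and still so for the second after the job is handed in, while the arm keeps its last pose, push and grip.
It also fails if it takes over 51 s, if anything falls off the work surface, if the arm or the gripper's body presses on something with over 40 N, if the wrist force passes 120 N, or if a joint passes its speed limit or range.

### The arm

A 6-joint arm with a two-finger parallel gripper is mounted at the origin on a cart in front of the work surface, level with it; the furniture and walls round the work are solid. World frame = base frame: x ahead of the robot, y to its left, z up, the work surface at z = 0. Lengths are in m, angles in rad, forces in N, time in s.
With the tool pointing down it reaches from about 0.3 to 0.75 m from the base axis. Payload 8.5 kg.
Tool frame: the origin (TCP) lies at the very end of the fingers, on their centre line; the grasp point (between the pads) lies 19 mm behind it; z points along the fingers, y is the direction in which the jaws open and shut (so a half turn about z gives the same grasp; the last joint's range is limited). The gripper opens to 85 mm and grips with 20 to 120 N. Pads are 22 mm wide; open, the fingers measure 114 mm over their backs; the gripper's body (76 mm by 85 mm) begins 54 mm behind the grasp point. The pads swing forward as they close: fully open they stand 13 mm farther back than shut.
Start: joints at [-1.482, 0.381, 1.297, -0, 1.464, -0.215], TCP at [0.165, -0.525, 0.231] pointing down, gripper open.
Joint ranges: [-3.11, 3.11], [-0.89, 2.33], [0.22, 2.48], [-1.42, 4.56], [0.17, 2.85], [-2.88, 2.88]. Speed limits (rad/s): [2.39, 2.39, 3.14, 3.14, 3.14, 3.14].

### API

Orientations are given as a unit quaternion [w, x, y, z].
In Python, from workcell import get_obs, camera, hand_in gives the robot as it stands.
- The arm moves only by the tool servo_tool, never from a script. Its arguments are lists of equal length, an entry for each row: "offset": the shift along the tool's x, y, z in units of 60 mm (1.0 is 60 mm), a list of three; "yaw": the turn about the tool's z in units of 5 degrees (1.0 is 5 degrees); "claw": the gripper command: -1 is shut, 1 is fully open, values between are in proportion. A call has 1 to 12 rows; each row shifts and turns the pose as measured when the row begins, along the tool's axes as they then stand; what a row does not reach is not made up. A row lasts 1/8 s, in which the tool goes at most 62.5 mm and 10.7 degrees, less where a joint would pass 70% of its speed; a pose out of reach is approached as far as the arm can. A call is refused whole if a number of a shift passes 1 or a number of a turn 1, either way. A call with a gripper value outside its range is refused whole. The fingers move at their own pace and stop on an object; the grip force is fixed at half the most. Time passes only in rows, so rows that do not move let the fingers close. It gives the time, the measured TCP pose, the force and the opening at its end, in the units of the state.
- get_obs(): the state, without advancing time (a new reading comes with each control period).
- camera(name): name is "side" or "top" or "wrist"; returns a dict with "color" (420x560x3 uint8, blue, green, red), "fx", "fy", "cx", "cy" (pixels), "D" ([k1, k2, p1, p2, k3] as OpenCV has them; the pictures are not rectified), "R" (3x3) and "t" (3): a world point X has camera coordinates R X + t; the wrist camera has in their place "T_tool_cam" (4x4, takes a point from camera to tool coordinates, whose origin is the TCP and whose axes are the flange's). Camera axes: x right, y down, z forward; pixel columns grow to the right and rows downward; lengths in m; the calibration is good to about 2 mm. A picture is of the moment at which its call begins: read the wrist's pose just before it. There is no depth.
- hand_in(): hands the job in, once; it reports no verdict.
The state is a dict: "t": time; "joint_pos": joint angles; "dq": joint speeds; "tau": joint torques, N m; "tool_pos": TCP position; "orientation": TCP orientation; "force": force on the tool from outside, world axes, zero at the start; "wrist_torque": the same for the moment, N m; "width": opening from 0.0 (shut) to 1.0 (fully open).
Only numpy, scipy, OpenCV 4.12 (cv2) and the standard library are available. Lean on these libraries where they do the work, as an engineer would, in place of code of your own. Each camera call takes 0.05 s, during which the arm holds its last target.

## Working session

There is one attempt and no reset: what is moved stays moved. The work goes in short steps, Python scripts to look and compute and a tool call to move; the robot and the scene stay as the last step left them, time stands still between calls to the robot, and variables do not carry over. Pictures are saved under pics/ and viewed, and the job is handed in when it is done.

Besides the shell and the picture viewer there is one more tool, called as name([rows], argument=value, ...), one row to a line, values as JSON. servo_tool: Moves the arm, as the interface text tells. Its arguments: {"type":"object","properties":{"offset":{"type":"array","items":{"type":"array","items":{"type":"number"}}},"yaw":{"type":"array","items":{"type":"number"}},"claw":{"type":"array","items":{"type":"number"}}},"required":["offset","yaw","claw"]}

```bash
mkdir -p pics; ls
python3 - <<'E'
from workcell import get_obs,camera
import cv2
o=get_obs()
print({k:o[k] for k in ['t','tool_pos','orientation','force','width']})
for n in ['top','side','wrist']:
    c=camera(n); cv2.imwrite(f'pics/{n}0.png',c['color'])
    print(n,{k:v for k,v in c.items() if k!='color'})
E
```

```text
pics
{'t': 0.0, 'tool_pos': array([ 0.16450378, -0.52451728,  0.23069032]), 'orientation': array([-7.47071872e-04,  9.88485558e-01,  1.51313393e-01,  3.64370985e-05]), 'force': array([-0.3725745 ,  0.46901035,  0.56371092]), 'width': 0.9992727637986272}
top {'fx': 400.2258925975857, 'fy': 400.2258925975857, 'cx': 277.9846755188316, 'cy': 204.04197929530616, 'D': array([-0.05433141,  0.        ,  0.        ,  0.        ,  0.        ]), 'R': array([[ 0.00520033, -0.99998327,  0.00253492],
       [-0.99481593, -0.00543087, -0.10154692],
       [ 0.10155899, -0.0019937 , -0.99482752]]), 't': array([-0.12862655,  0.60738601,  0.86364939])}
side {'fx': 394.03123798376123, 'fy': 394.03123798376123, 'cx': 278.4590312502811, 'cy': 207.11522963913944, 'D': array([0.01170742, 0.        , 0.        , 0.        , 0.        ]), 'R': array([[ 0.92303325, -0.38466047, -0.00677877],
       [-0.2646995 , -0.6221906 , -0.73675846],
       [ 0.27918417,  0.68184689, -0.67612204]]), 't': array([-0.59308758,  0.14483975,  0.83381673])}
wrist {'fx': 324.6568392524178, 'fy': 324.6568392524178, 'cx': 278.69294108067874, 'cy': 210.04733022927633, 'D': array([-0.05523447,  0.        ,  0.        ,  0.        ,  0.        ]), 'T_tool_cam': array([[-4.04971543e-04, -9.59888933e-01, -2.80380230e-01,
         7.17993986e-02],
       [ 9.99999824e-01, -2.67110018e-04, -5.29907268e-04,
         1.38284027e-03],
       [ 4.33759753e-04, -2.80380395e-01,  9.59888872e-01,
        -1.42264546e-01],
       [ 0.00000000e+00,  0.00000000e+00,  0.00000000e+00,
         1.00000000e+00]])}
```

View pics/top0.png

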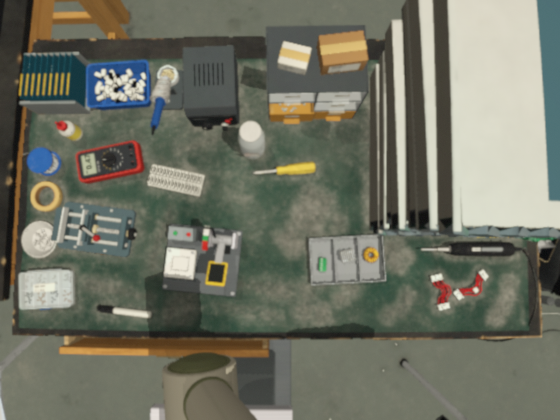

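View pics/side0.png

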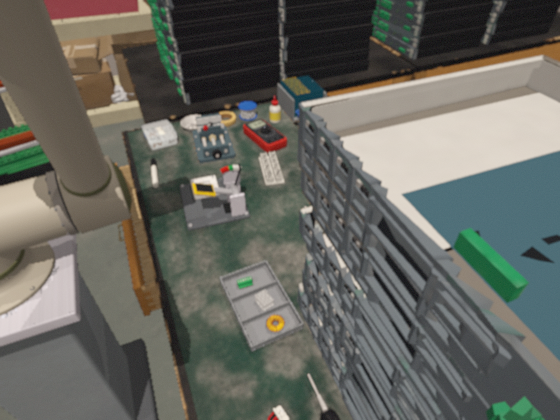

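The top picture shows the fixture at about (203,260) with the nest at (180,264) and the paddle at (217,273). The tray is at (346,260) with the sink in its middle compartment at (346,256). Next I'll enlarge these areas.

Run:
```python
import cv2
t=cv2.imread('pics/top0.png')
cv2.imwrite('pics/topF.png',cv2.resize(t[215:305,150:255],None,fx=6,fy=6,interpolation=cv2.INTER_CUBIC))
cv2.imwrite('pics/topT.png',cv2.resize(t[225:295,298:395],None,fx=7,fy=7,interpolation=cv2.INTER_CUBIC))
```

```text
(no output)
```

View pics/topF.png

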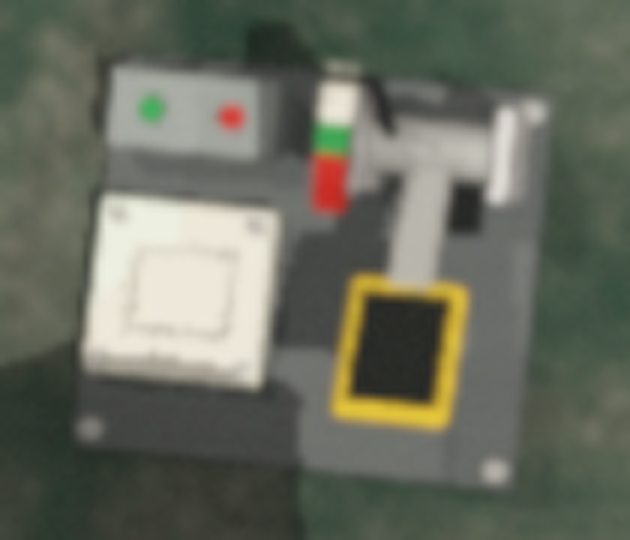

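View pics/topT.png

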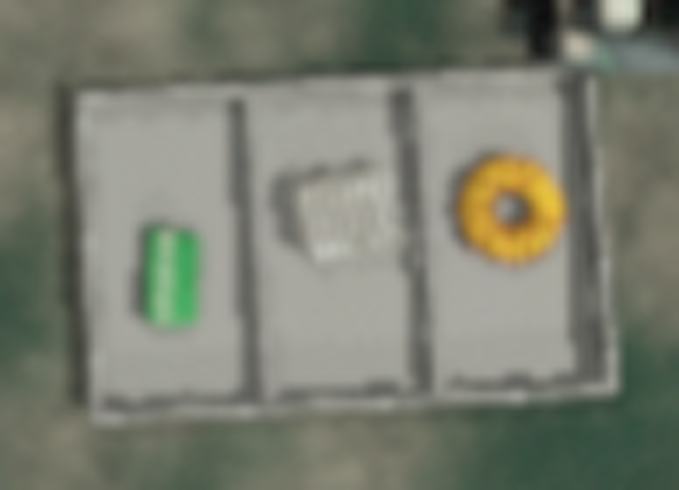

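```bash
cat > h.py <<'E'
import numpy as np,cv2
from workcell import get_obs,camera
from scipy.spatial.transform import Rotation as Rot
def ray(c,uv,R=None,t=None):
    K=np.array([[c['fx'],0,c['cx']],[0,c['fy'],c['cy']],[0,0,1]])
    p=cv2.undistortPoints(np.array([[uv]],float),K,c['D'])[0,0]
    return np.array([p[0],p[1],1.])
def atz(c,uv,z,o=None):
    d=ray(c,uv)
    if 'R' in c: Rw=c['R'].T; C=-Rw@c['t']
    else:
        q=o['orientation'];Rt=Rot.from_quat([q[1],q[2],q[3],q[0]]).as_matrix()
        T=c['T_tool_cam'];Rw=Rt@T[:3,:3];C=Rt@T[:3,3]+o['tool_pos']
    d=Rw@d
    return C+d*(z-C[2])/d[2]
def toolrot(o):
    q=o['orientation'];return Rot.from_quat([q[1],q[2],q[3],q[0]]).as_matrix()
E
python3 - <<'E'
from h import *
c=camera('top')
F=lambda u,v:((u-2.5)/6+150,(v-2.5)/6+215)
T=lambda u,v:((u-3)/7+298,(v-3)/7+225)
np.set_printoptions(precision=4,suppress=True)
n=[atz(c,F(*p),.024) for p in [(100,197),(282,208),(265,388),(83,372)]]
print('nest',n,np.mean(n,0)); 
for a,b in [(0,1),(1,2),(2,3),(3,0)]:
    d=n[b]-n[a];print(np.linalg.norm(d),np.degrees(np.arctan2(d[1],d[0])))
r=[atz(c,F(*p),.024) for p in [(137,246),(238,250),(230,338),(127,332)]]; print('recess',r,np.mean(r,0))
pd=[atz(c,F(*p),.089) for p in [(353,274),(469,286),(449,429),(331,416)]]; print('pad',np.mean(pd,0))
s=[atz(c,F(*p),.010) for p in [(91,429),(495,472),(536,110)]];print('screws',s)
t=[atz(c,T(*p),.018) for p in [(75,92),(592,70),(618,392),(92,422)]];print('tray',t,np.mean(t,0))
k=[atz(c,T(*p),.021) for p in [(298,178),(380,160),(398,245),(318,265)]];print('sink',k,np.mean(k,0))
for a,b in [(0,1),(1,2),(2,3),(3,0)]:
    d=k[b]-k[a];print(np.linalg.norm(d),np.degrees(np.arctan2(d[1],d[0])))
E
```

```text
nest [array([0.5098, 0.1242, 0.024 ]), array([0.5063, 0.0558, 0.024 ]), array([0.44  , 0.0607, 0.024 ]), array([0.4452, 0.1286, 0.024 ])] [0.4753 0.0923 0.024 ]
0.06840091926558459 -92.95485499297934
0.06650061420373124 175.84209739138726
0.06815657985933553 85.63445492496959
0.06481790100844809 -3.954850718759277
recess [array([0.4918, 0.1097, 0.024 ]), array([0.4907, 0.0719, 0.024 ]), array([0.4582, 0.0741, 0.024 ]), array([0.4601, 0.1126, 0.024 ])] [0.4752 0.0921 0.024 ]
pad [0.4585 0.0009 0.089 ]
screws [array([0.4229, 0.1289, 0.01  ]), array([ 0.4084, -0.0235,  0.01  ]), array([ 0.5438, -0.037 ,  0.01  ])]
tray [array([ 0.5336, -0.194 ,  0.018 ]), array([ 0.5413, -0.3613,  0.018 ]), array([ 0.4384, -0.3679,  0.018 ]), array([ 0.4287, -0.1993,  0.018 ])] [ 0.4855 -0.2806  0.018 ]
sink [array([ 0.5064, -0.2652,  0.021 ]), array([ 0.5122, -0.2916,  0.021 ]), array([ 0.4852, -0.2971,  0.021 ]), array([ 0.4788, -0.2714,  0.021 ])] [ 0.4956 -0.2813  0.021 ]
0.02704101532690159 -77.57461622408687
0.027580523362954145 -168.54489823822576
0.026498461076577023 103.98528737049463
0.028298040830652613 12.59815606660919
```

servo_tool([
  [0.925, -0.317, 0],
  [0.925, -0.317, 0],
  [0.925, -0.317, 0],
  [0.925, -0.317, 0],
  [0.925, -0.317, 0],
  [0.925, -0.317, 0],
  [0.925, -0.317, 0],
  [0, 0, 0],
  [0, 0, 0],
  [0, 0, 0],
  [0, 0, 0],
  [0, 0, 0],
], yaw=[0, 0, 0, 0, 0, 0, 0, -1, -1, -1, -1, -1], claw=[1, 1, 1, 1, 1, 1, 1, 0.2, 0.2, 0.2, 0.2, 0.2])

```text
t: 1.7
tool_pos: [0.5059, -0.2728, 0.2282]
orientation: [-0.002, 0.93, 0.368, -0.0]
force: [-0.1, 0.2, -0.4]
width: 0.6
```

servo_tool([
  [0, 0, 0.1],
  [0, 0, 0.1],
  [0, 0, 0.1],
  [0, 0, 0.1],
  [0, 0, 0.1],
  [0, 0, 0.1],
  [0, 0, 0.1],
  [0, 0, 0.1],
  [0, 0, 0.1],
  [0, 0, 0.1],
  [0, 0, 0.1],
  [0, 0, 0.1],
], yaw=[-1, -1, -1, -1, -1, -1, -1, -1, -1, -1, -1, -1], claw=[0.2, 0.2, 0.2, 0.2, 0.2, 0.2, 0.2, 0.2, 0.2, 0.2, 0.2, 0.2])

```text
t: 3.2
tool_pos: [0.505, -0.2717, 0.1519]
orientation: [-0.005, 0.607, 0.795, 0.001]
force: [0.3, -0.3, 1.0]
width: 0.603
```

Run:
```python
from h import *
o=get_obs();c=camera('wrist');cv2.imwrite('pics/w1.png',c['color'])
R=toolrot(o);print(o['t'],o['tool_pos'],np.degrees(np.arctan2(R[1,1],R[0,1])),R[:,2],o['joint_pos'],o['width'],o['force'])
```

```text
3.2 [ 0.50495008 -0.27174388  0.1518557 ] 15.226232072158389 [-0.0061153   0.00693456 -0.99995726] [-0.70070035  0.49203531  1.3529615   0.00140699  1.30574179 -0.96680609] 0.6033084493062661 [ 0.2654742  -0.33477562  0.98411472]
```

View pics/w1.png

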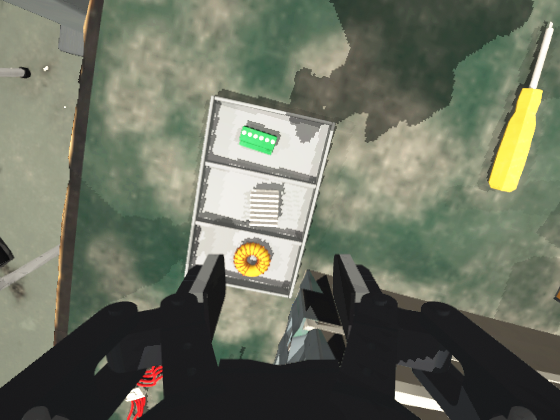

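Run:
```python
from h import *
t=cv2.imread('pics/w1.png')
cv2.imwrite('pics/w1c.png',cv2.resize(t[150:260,185:335],None,fx=5,fy=5,interpolation=cv2.INTER_CUBIC))
```

```text
(no output)
```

View pics/w1c.png

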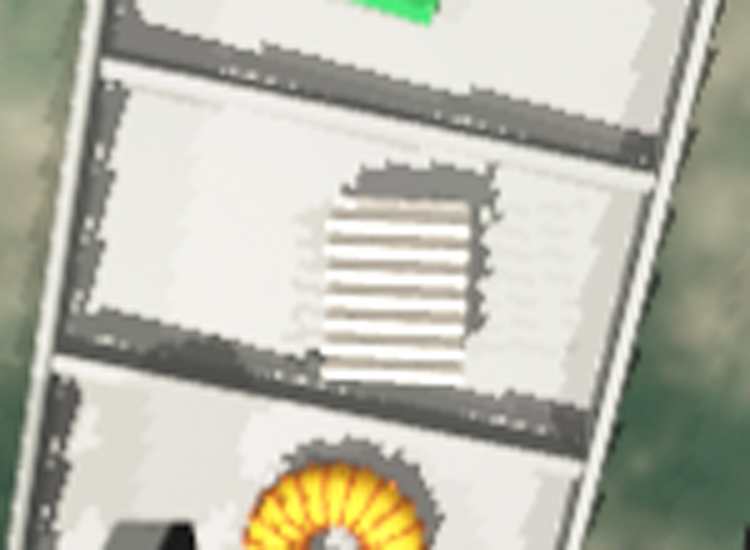

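Run:
```python
from h import *
np.set_printoptions(precision=4,suppress=True)
o=get_obs();c=camera('wrist')
G=lambda u,v:((u-2)/5+185,(v-2)/5+150)
k=[atz(c,G(*p),.021,o) for p in [(329,208),(470,209),(464,383),(321,380)]];print('sink',k,np.mean(k,0))
for a,b in [(0,1),(1,2),(2,3),(3,0)]:
    d=k[b]-k[a];print(np.linalg.norm(d),np.degrees(np.arctan2(d[1],d[0])))
w=[atz(c,p,.018,o) for p in [(212,97),(334,124),(292,297)]];print('tray',w)
R=toolrot(o);d=np.mean(k,0)-o['tool_pos'];print('tool delta',R.T@d)
```

```text
sink [array([ 0.4789, -0.2698,  0.021 ]), array([ 0.5023, -0.2635,  0.021 ]), array([ 0.5096, -0.2942,  0.021 ]), array([ 0.4851, -0.3004,  0.021 ])] [ 0.494 -0.282  0.021]
0.02425932904840067 15.03249591472686
0.03153483002816951 -76.53659752523443
0.025352590674880503 -165.75231775880385
0.031236946421751767 101.44536216181211
tray [array([ 0.4295, -0.2029,  0.018 ]), array([ 0.5314, -0.1971,  0.018 ]), array([ 0.5423, -0.3604,  0.018 ])]
tool delta [-0.0084 -0.0124  0.13  ]
```

servo_tool([
  [-0.14, -0.2, 0],
  [0, 0, 0],
  [0, 0, 0.5],
  [0, 0, 0.5],
  [0, 0, 0.3],
  [0, 0, 0],
], yaw=[0.1, 0.1, 0, 0, 0, 0], claw=[-0.15, -0.15, -0.15, -0.15, -0.15, -0.15])

```text
t: 4.05
tool_pos: [0.4943, -0.2847, 0.0733]
orientation: [-0.003, 0.619, 0.785, 0.001]
force: [0.3, 0.5, 0.8]
width: 0.426
```

```bash
cat > st.py <<'E'
from h import *
import sys
np.set_printoptions(precision=4,suppress=True)
def st(name=None,cam='wrist',crop=None,f=1,tgt=None):
    o=get_obs();R=toolrot(o)
    print('t %.2f'%o['t'],o['tool_pos'],'yang %.2f'%np.degrees(np.arctan2(R[1,1],R[0,1])),R[:,2],'F',o['force'],'w %.3f'%o['width'])
    if tgt is not None: print('tool delta units',R.T@(np.array(tgt)-o['tool_pos'])/.06)
    if name:
        c=camera(cam);im=c['color']
        if crop: im=im[crop[0]:crop[1],crop[2]:crop[3]]
        cv2.imwrite(name,cv2.resize(im,None,fx=f,fy=f,interpolation=cv2.INTER_CUBIC))
E
python3 -c "
from st import *
st('pics/w2.png',tgt=[.4945,-.282,.011])"
```

```text
t 4.05 [ 0.4943 -0.2847  0.0733] yang 13.47 [-0.0041  0.0053 -1.    ] F [0.3225 0.4935 0.832 ] w 0.426
tool delta units [0.037  0.0164 1.0382]
```

View pics/w2.png

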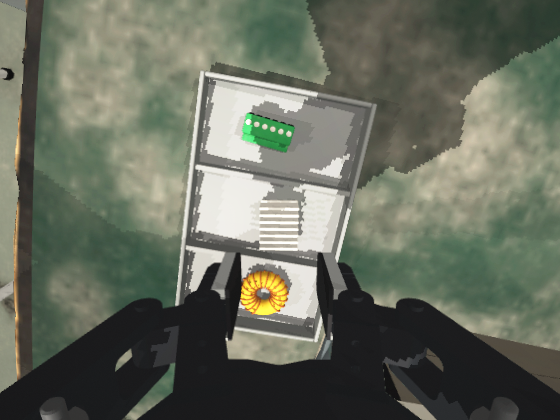

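Run:
```python
from st import *
o=get_obs();c=camera('wrist')
im=c['color'];cv2.imwrite('pics/w2c.png',cv2.resize(im[180:270,220:340],None,fx=6,fy=6,interpolation=cv2.INTER_CUBIC))
k=[atz(c,p,.021,o) for p in [(261,200),(298,201),(299,249.5),(260,249)]];print(k,np.mean(k,0))
T=np.linalg.inv(c['T_tool_cam'])
for z in (0,.0523):
  p=T@[0,0,z,1];print(c['fx']*p[0]/p[2]+c['cx'],c['fy']*p[1]/p[2]+c['cy'])
```

```text
[array([ 0.48  , -0.2684,  0.021 ]), array([ 0.5025, -0.2637,  0.021 ]), array([ 0.5112, -0.2951,  0.021 ]), array([ 0.4865, -0.3006,  0.021 ])] [ 0.495  -0.2819  0.021 ]
277.3458921626438 266.7169575582832
277.69546346194517 229.90613639171502
```

View pics/w2c.png

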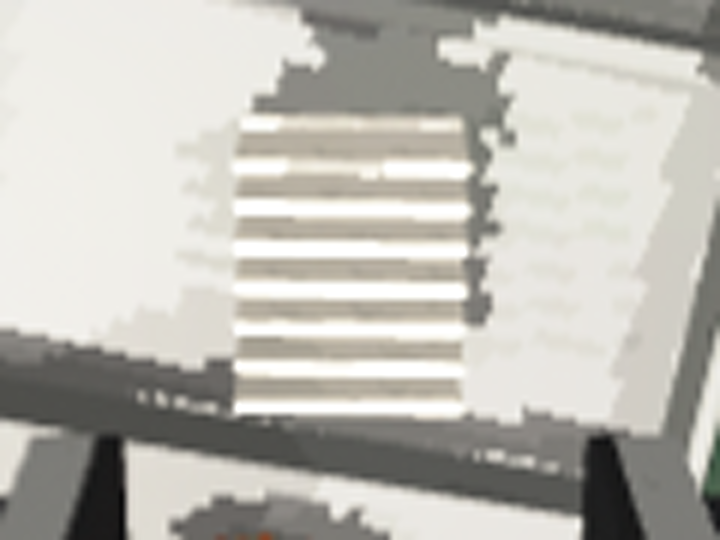

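servo_tool([
  [0.04, 0.02, 0.4],
  [0, 0, 0.4],
  [0, 0, 0.2],
  [0, 0, 0],
], yaw=[0, 0, 0, 0], claw=[-0.15, -0.15, -0.15, -0.15])

```text
t: 4.65
tool_pos: [0.4978, -0.2845, 0.018]
orientation: [0.003, 0.62, 0.785, 0.0]
force: [0.2, -0.2, 0.2]
width: 0.424
```

```bash
python3 -c "
from st import *
st('pics/w3.png',tgt=[.495,-.282,.011])"
```

```text
t 4.65 [ 0.4978 -0.2845  0.018 ] yang 13.42 [ 0.0051 -0.0028 -1.    ] F [ 0.2033 -0.2011  0.1691] w 0.424
tool delta units [ 0.0514 -0.0371  0.117 ]
```

View pics/w3.png

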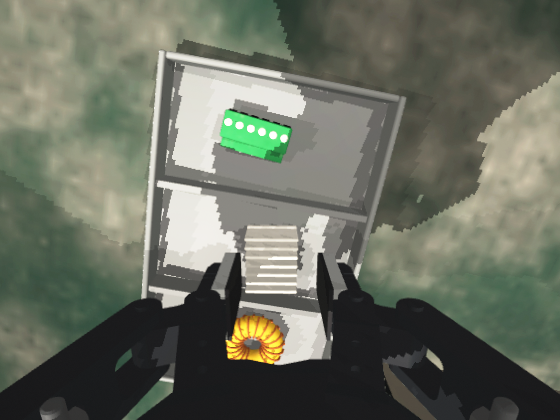

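servo_tool([
  [0.05, -0.04, 0.06],
  [0, 0, 0.05],
  [0, 0, 0],
], yaw=[0, 0, 0], claw=[-0.15, -0.15, -0.15])

```text
t: 5.08
tool_pos: [0.4955, -0.2828, 0.0134]
orientation: [0.005, 0.62, 0.785, 0.0]
force: [0.8, -0.5, -0.8]
width: 0.426
```

servo_tool([
  [0, 0, 0],
  [0, 0, 0],
  [0, 0, 0],
  [0, 0, 0],
  [0, 0, 0],
  [0, 0, 0],
], yaw=[0, 0, 0, 0, 0, 0], claw=[-0.3, -0.45, -1, -1, -1, -1])

```text
t: 5.82
tool_pos: [0.4958, -0.283, 0.0139]
orientation: [0.005, 0.62, 0.785, 0.0]
force: [0.3, 0.2, 1.8]
width: 0.267
```

```bash
python3 -c "
from st import *
st('pics/w4.png',tgt=[.495,-.282,.011])"
```

```text
t 5.83 [ 0.4958 -0.283   0.0139] yang 13.41 [ 0.0089 -0.0063 -0.9999] F [0.2704 0.2088 1.7947] w 0.267
tool delta units [ 0.0189 -0.0096  0.0484]
```

View pics/w4.png

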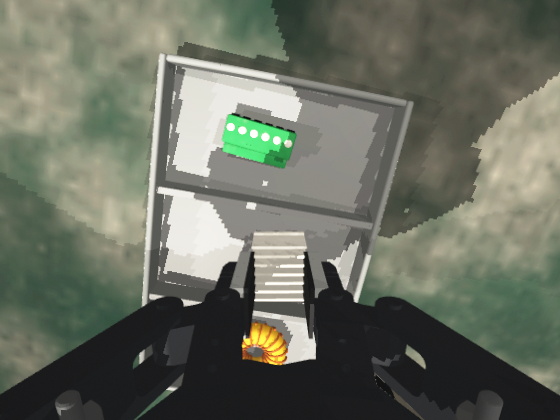

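servo_tool([
  [0, 0, -0.2],
  [0, 0, -0.5],
  [0, 0, -0.8],
  [0, 0, -0.8],
  [0, 0, -0.8],
  [0, 0, 0],
], yaw=[0, 0, 0, 0, 0, 0], claw=[-1, -1, -1, -1, -1, -1])

```text
t: 6.62
tool_pos: [0.4938, -0.2815, 0.2092]
orientation: [0.006, 0.62, 0.785, 0.0]
force: [0.0, 0.5, -1.1]
width: 0.272
```

```bash
python3 -c "
from st import *
st('pics/w5.png',tgt=[.475,.092,.2])
st('pics/s5.png','side',[200,360,180,340],4)"
```

```text
t 6.62 [ 0.4938 -0.2815  0.2092] yang 13.41 [ 0.01   -0.0072 -0.9999] F [ 0.0039  0.5057 -1.1195] w 0.272
tool delta units [6.1299 1.1381 0.105 ]
t 6.67 [ 0.4931 -0.281   0.2069] yang 13.41 [ 0.0069 -0.0044 -1.    ] F [-0.7333 -1.2225 -0.8868] w 0.266
```

View pics/w5.png

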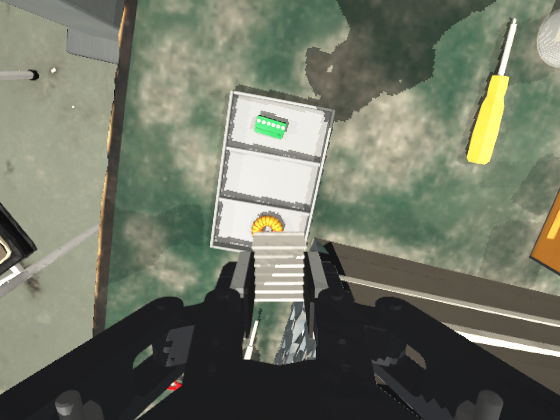

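View pics/s5.png

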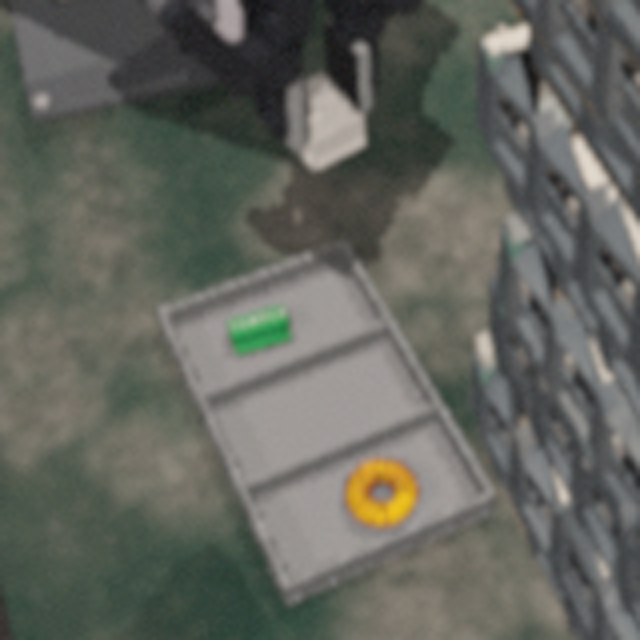

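The sink is held and the tray's other parts haven't moved. Now to a point above the nest.

servo_tool([
  [0.876, 0.163, 0],
  [0.876, 0.163, 0],
  [0.876, 0.163, 0],
  [0.876, 0.163, 0],
  [0.876, 0.163, 0],
  [0.876, 0.163, 0],
  [0.876, 0.163, 0],
  [0, 0, 0],
  [0, 0, 0],
  [0, 0, 0],
  [0, 0, 0],
  [0, 0, 0],
], yaw=[0, 0, 0, 0, 0, 0, 0, 0.95, 0.95, 0.95, 0.95, 0], claw=[-1, -1, -1, -1, -1, -1, -1, -1, -1, -1, -1, -1])

```text
t: 8.22
tool_pos: [0.4647, 0.1068, 0.1882]
orientation: [-0.013, 0.744, 0.668, -0.01]
force: [0.5, -0.6, -0.9]
width: 0.265
```

```bash
python3 -c "
from st import *
st('pics/w6.png',tgt=[.475,.092,.2])
"
```

```text
t 8.22 [0.4647 0.1068 0.1882] yang -6.15 [-0.0319  0.0061 -0.9995] F [ 0.5297 -0.6417 -0.8553] w 0.265
tool delta units [-0.2255  0.1914 -0.2041]
```

View pics/w6.png

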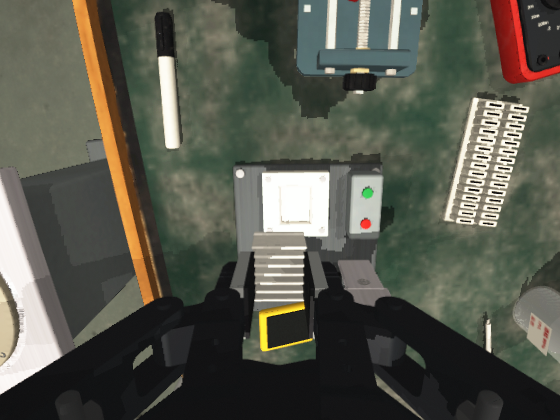

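Run:
```python
from st import *
st('pics/w6c.png',crop=[155,255,225,345],f=6)
```

```text
t 8.28 [0.4647 0.1068 0.1882] yang -6.10 [-0.0319  0.0061 -0.9995] F [-0.4171  0.454  -0.6067] w 0.268
```

View pics/w6c.png

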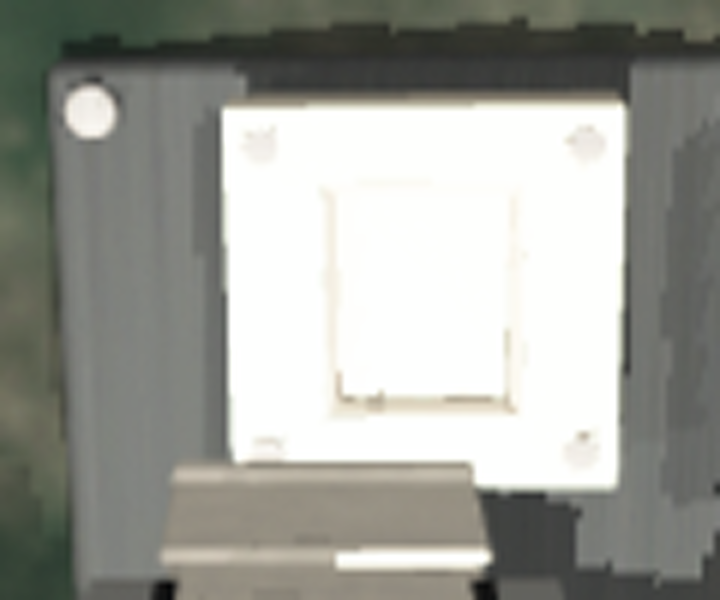

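Run:
```python
from st import *
o=get_obs();c=camera('wrist')
G=lambda u,v:((u-2.5)/6+225,(v-2.5)/6+155)
for P in ([(224,106),(627,103),(618,489),(231,488)],[(260,146),(586,143),(582,451),(268,451)],[(325,185),(516,185),(516,410),(331,412)]):
    n=[atz(c,G(*p),.024,o) for p in P];print(np.array(n)[:,:2].tolist(),np.mean(n,0))
    for a,b in [(0,1),(1,2),(2,3),(3,0)]:
        d=n[b]-n[a];print(np.linalg.norm(d),np.degrees(np.arctan2(d[1],d[0])))
```

```text
[[0.44671176693275505, 0.1273370656393377], [0.5103180288294201, 0.1213819473776771], [0.5046436694799352, 0.056583995305675205], [0.4400634179047296, 0.06293450122686371]] [0.4754 0.0921 0.024 ]
0.06388442678757876 -5.34870930576448
0.06504592951716918 -95.00462716170121
0.06489173921981056 174.3838692458973
0.06474481328802568 84.10616938186367
[[0.4516761887573316, 0.12034546257604137], [0.5034179089724135, 0.1156244963653639], [0.49912446366102303, 0.06388978223282611], [0.44703026586958444, 0.06889789197887836]] [0.4753 0.0922 0.024 ]
0.051956646666024994 -5.2132893640884
0.051912564173014084 -94.74408477692032
0.052334373090369854 174.5087082603884
0.05165691744412325 84.8399563194375
[[0.46134563260107375, 0.11298389270128656], [0.49180163880666594, 0.10993533537240208], [0.48877520484895653, 0.07211385760260608], [0.4582457056344975, 0.07471665453961364]] [0.475  0.0924 0.024 ]
0.030608201773096134 -5.716100359894967
0.03794237055313689 -94.57499863217619
0.030640249251286288 175.12702342289853
0.038392591260818835 85.36873436255544
```

servo_tool([
  [-0.24, 0.24, 0.1],
  [0, 0, 0.3],
  [0, 0, 0.3],
  [0, 0, 0.3],
  [0, 0, 0.2],
  [0, 0, 0],
], yaw=[-0.15, 0, 0, 0, 0, 0], claw=[-1, -1, -1, -1, -1, -1])

```text
t: 9.12
tool_pos: [0.476, 0.0906, 0.1137]
orientation: [-0.013, 0.737, 0.676, -0.009]
force: [-0.1, -0.1, -0.8]
width: 0.271
```

```bash
python3 -c "
from st import *
st('pics/w7.png',tgt=[.4752,.0911,.045])
"
```

```text
t 9.12 [0.476  0.0906 0.1137] yang -5.00 [-0.0306  0.0061 -0.9995] F [-0.1053 -0.0687 -0.7811] w 0.271
tool delta units [0.0037 0.0215 1.1457]
```

View pics/w7.png

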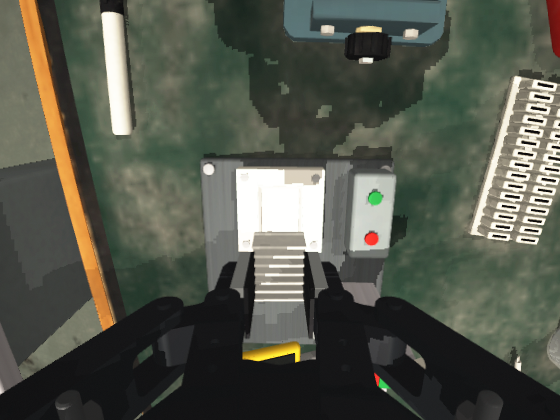

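servo_tool([
  [0, 0.02, 0.3],
  [0, 0, 0.3],
  [0, 0, 0.3],
  [0, 0, 0.2],
  [0, 0, 0],
], yaw=[0, 0, 0, 0, 0], claw=[-1, -1, -1, -1, -1])

```text
t: 9.8
tool_pos: [0.4785, 0.0908, 0.0499]
orientation: [-0.009, 0.737, 0.676, -0.006]
force: [0.6, 0.0, 0.4]
width: 0.267
```

```bash
python3 -c "
from st import *
st('pics/w8.png',tgt=[.4752,.0911,.030])
st('pics/s8.png','side',[140,260,150,290],5)
"
```

```text
t 9.80 [0.4785 0.0908 0.0499] yang -4.92 [-0.0214  0.0055 -0.9998] F [0.6217 0.0383 0.427 ] w 0.267
tool delta units [-0.0009 -0.0475  0.3334]
t 9.85 [0.4788 0.0908 0.0504] yang -4.92 [-0.0204  0.0055 -0.9998] F [-0.2219 -0.6372 -0.4688] w 0.271
```

View pics/w8.png

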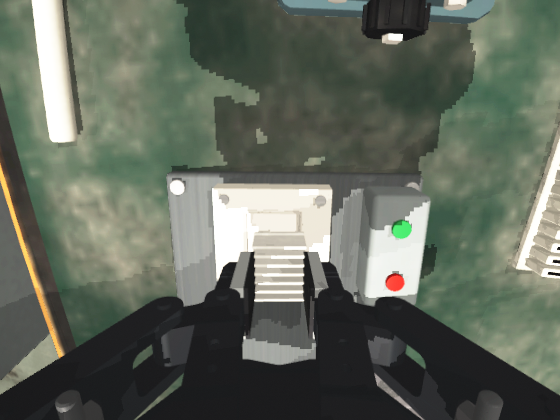

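View pics/s8.png

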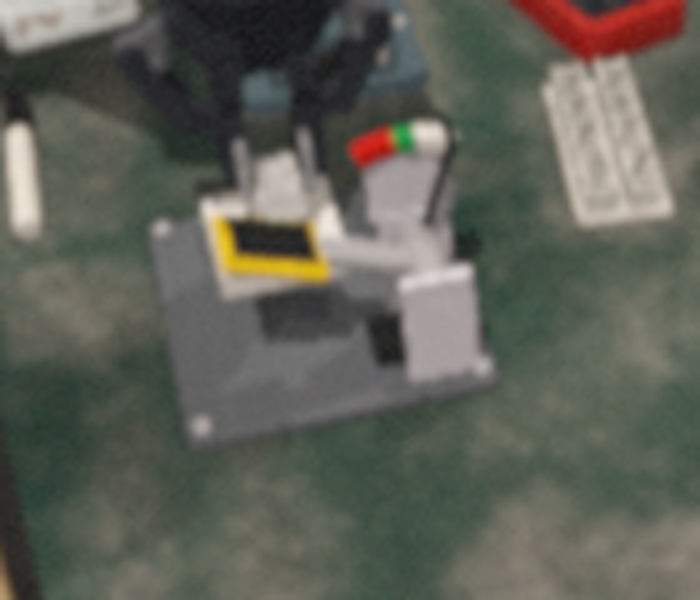

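servo_tool([
  [0, -0.06, 0],
  [0, 0, 0.1],
  [0, 0, 0.1],
  [0, 0, 0],
], yaw=[-0.1, 0, 0, 0], claw=[-1, -1, -1, -1])

```text
t: 10.4
tool_pos: [0.4753, 0.0912, 0.0391]
orientation: [-0.008, 0.734, 0.68, -0.005]
force: [0.1, -0.0, 0.0]
width: 0.269
```

```bash
python3 -c "
from st import *
st('pics/w9.png',tgt=[.4752,.0911,.030])
"
```

```text
t 10.40 [0.4753 0.0912 0.0391] yang -4.38 [-0.0175  0.0053 -0.9998] F [ 0.0971 -0.0322  0.0397] w 0.269
tool delta units [-0.0024  0.0004  0.1512]
```

servo_tool([
  [0, 0, 0.05],
  [0, 0, 0.05],
  [0, 0, 0.05],
  [0, 0, 0],
], yaw=[0.18, 0, 0, 0], claw=[-1, -1, -1, -1])

```text
t: 10.95
tool_pos: [0.4756, 0.0913, 0.0301]
orientation: [-0.007, 0.739, 0.673, -0.004]
force: [-1.8, 0.4, 4.8]
width: 0.265
```

```bash
python3 -c "
from st import *
st('pics/w10.png',tgt=[.4752,.0911,.030])
"
```

```text
t 10.95 [0.4756 0.0913 0.0301] yang -5.34 [-0.0163  0.0053 -0.9999] F [-1.7774  0.3547  4.8185] w 0.265
tool delta units [-0.004  -0.0066  0.002 ]
```

View pics/w10.png

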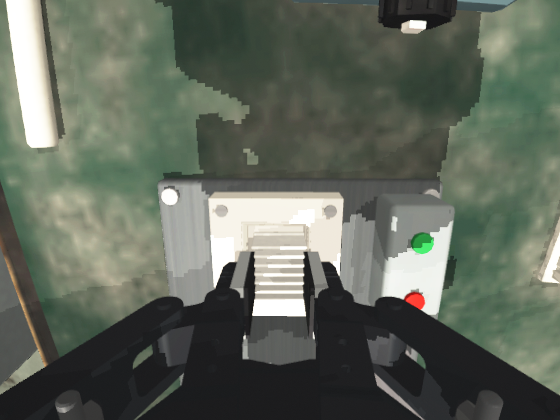

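The reading of 4.8 N at TCP z 0.030 matches the expected seat height, and the sink shows inside the recess. I'll release it now.

servo_tool([
  [0, 0, 0],
  [0, 0, 0],
  [0, 0, 0],
  [0, 0, 0],
  [0, 0, -0.3],
  [0, 0, -0.6],
  [0, 0, -0.8],
  [0, 0, -0.8],
  [0, 0, 0],
], yaw=[0, 0, 0, 0, 0, 0, 0, 0, 0], claw=[-0.4, -0.2, -0.15, -0.15, -0.15, -0.15, -0.15, -0.15, -0.15])

```text
t: 12.12
tool_pos: [0.4779, 0.0904, 0.1838]
orientation: [-0.008, 0.739, 0.673, -0.005]
force: [0.7, 0.3, 0.2]
width: 0.423
```

```bash
python3 -c "
from st import *
st('pics/w11.png',tgt=[.4585,.001,.200],crop=[120,270,180,400],f=3.5)
"
```

```text
t 12.12 [0.4779 0.0904 0.1838] yang -5.36 [-0.0183  0.0055 -0.9998] F [0.697  0.2715 0.1908] w 0.423
tool delta units [-1.5121 -0.1886 -0.2717]
```

View pics/w11.png

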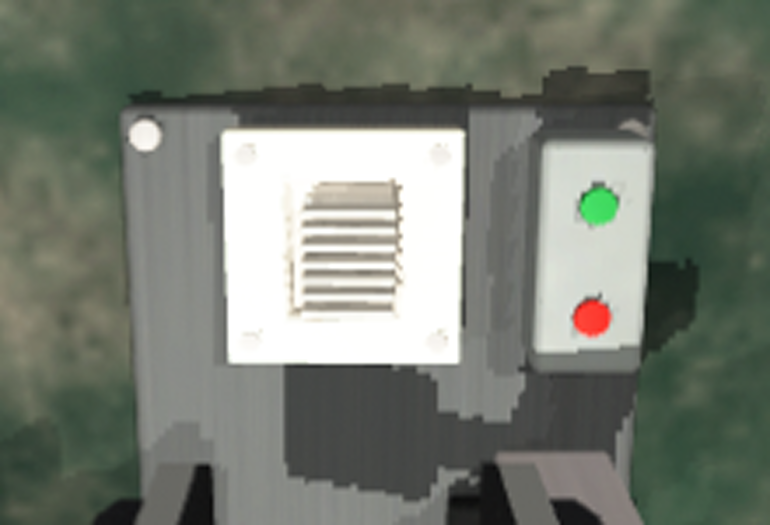

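servo_tool([
  [-0.3, -0.04, 0],
  [-0.3, -0.04, 0],
  [-0.3, -0.04, 0],
  [-0.3, -0.04, 0],
  [-0.3, -0.04, 0],
  [0, 0, 0],
  [0, 0, 0],
], yaw=[0, 0, 0, 0, 0, 0, 0], claw=[-1, -1, -1, -1, -1, -1, -1])

```text
t: 13.05
tool_pos: [0.4518, 0.0007, 0.1726]
orientation: [-0.017, 0.739, 0.673, -0.012]
force: [-0.1, 0.1, 0.4]
width: 0.007
```

```bash
python3 -c "
from st import *
st('pics/w12.png',tgt=[.456,.001,.105])
st('pics/t12.png','top',[215,305,150,255],6)
st('pics/s12.png','side',[140,260,150,290],5)
"
```

```text
t 13.05 [0.4518 0.0007 0.1726] yang -5.34 [-0.04    0.0096 -0.9992] F [-0.0961  0.1454  0.3629] w 0.007
tool delta units [0.0047 0.1159 1.1224]
t 13.10 [0.4518 0.0008 0.1726] yang -5.32 [-0.04    0.0095 -0.9992] F [0.4817 0.5735 0.0183] w 0.000
t 13.15 [0.4519 0.0008 0.1729] yang -5.30 [-0.0395  0.0094 -0.9992] F [ 0.9496 -0.3057 -0.8687] w -0.001
```

View pics/w12.png

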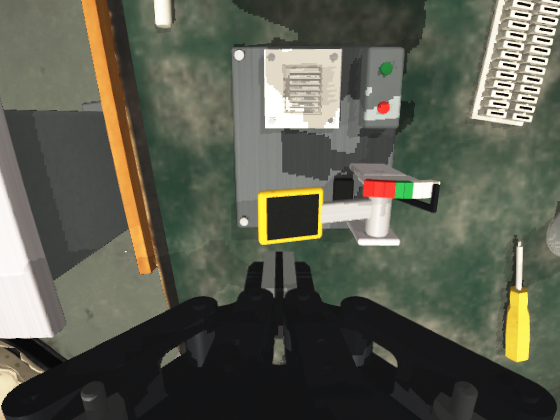

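View pics/s12.png

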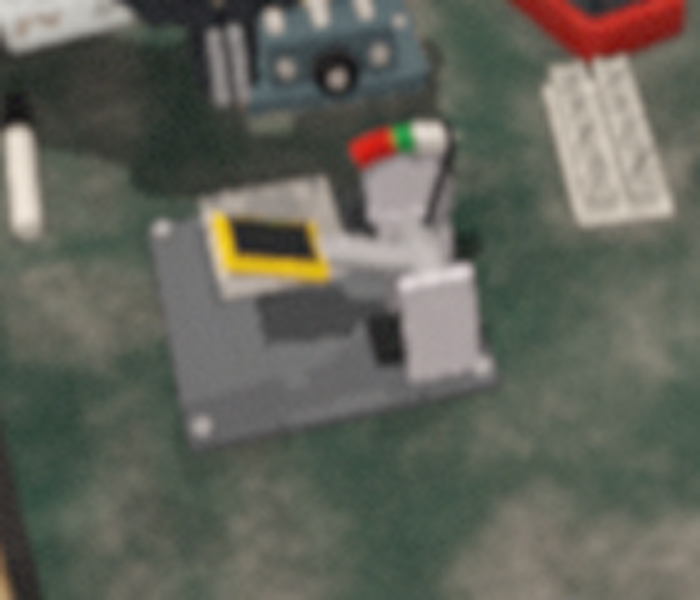

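Run:
```python
from st import *
o=get_obs();c=camera('wrist')
print(np.mean([atz(c,p,.089,o) for p in [(259,193),(321,188),(323,236),(261,244)]],0))
cv2.imwrite('pics/w12c.png',cv2.resize(c['color'][40:140,250:360],None,fx=7,fy=7,interpolation=cv2.INTER_CUBIC))
```

```text
[0.4585 0.0005 0.089 ]
```

View pics/w12c.png

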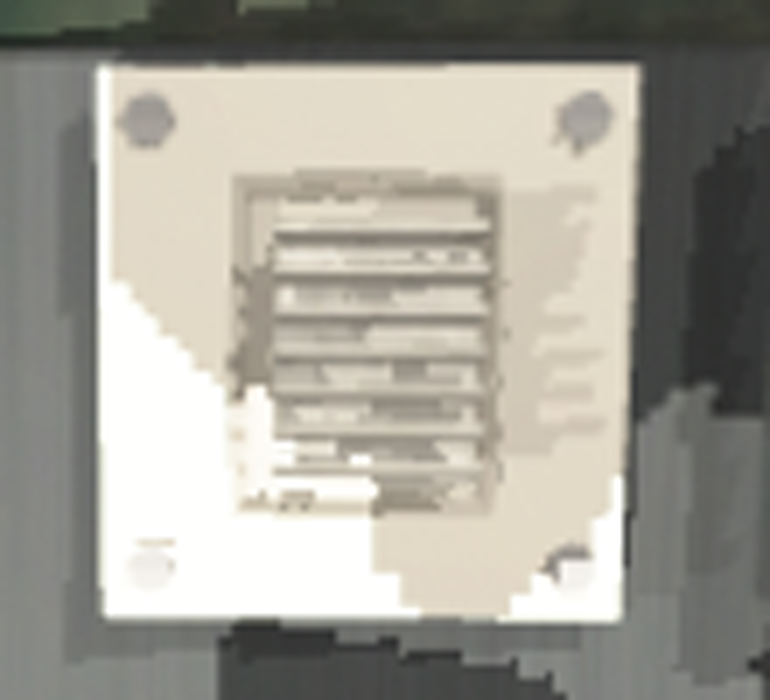

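The sink sits square inside the recess. The paddle centre measures (0.4585, 0.0005), which agrees with the top view. Next I'll lower the closed fingers to just above the paddle.

servo_tool([
  [0, 0.12, 0],
  [0, 0, 0.3],
  [0, 0, 0.3],
  [0, 0, 0.3],
  [0, 0, 0.15],
  [0, 0, 0],
], yaw=[0, 0, 0, 0, 0, 0], claw=[-1, -1, -1, -1, -1, -1])

```text
t: 14.0
tool_pos: [0.4601, 0.0013, 0.1087]
orientation: [-0.015, 0.738, 0.674, -0.01]
force: [0.2, -0.1, -0.4]
width: -0.004
```

```bash
python3 -c "
from st import *
st(tgt=[.4555,.001,.064])
st('pics/s13.png','side',[140,260,150,290],5)
"
```

```text
t 14.00 [0.4601 0.0013 0.1087] yang -5.20 [-0.0351  0.0083 -0.9993] F [ 0.1828 -0.0617 -0.3764] w -0.004
tool delta units [-0.0156 -0.0491  0.7479]
t 14.00 [0.4601 0.0013 0.1087] yang -5.20 [-0.0351  0.0083 -0.9993] F [ 0.1828 -0.0617 -0.3764] w -0.004
```

View pics/s13.png

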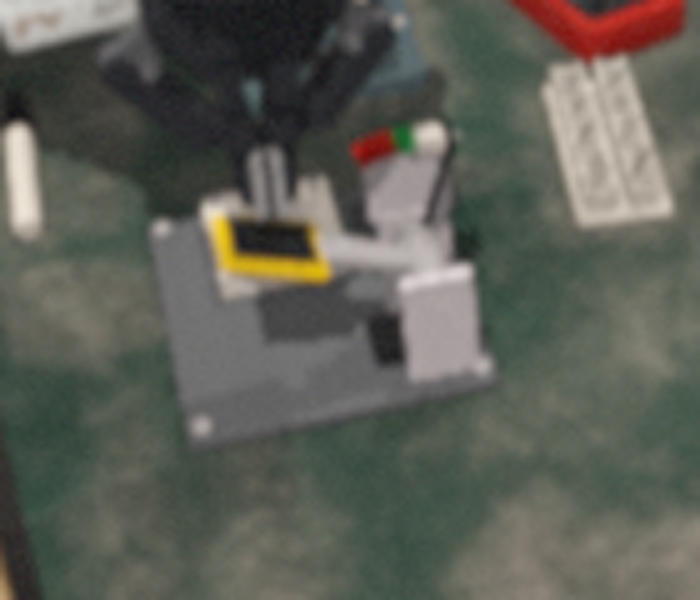

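servo_tool([
  [0, -0.05, 0.1],
  [0, 0, 0.1],
  [0, 0, 0.1],
  [0, 0, 0.1],
  [0, 0, 0.1],
  [0, 0, 0],
], yaw=[0, 0, 0, 0, 0, 0], claw=[-1, -1, -1, -1, -1, -1])

```text
t: 14.8
tool_pos: [0.4566, 0.0016, 0.0788]
orientation: [-0.013, 0.738, 0.674, -0.009]
force: [-1.8, 0.5, 5.2]
width: 0.001
```

```bash
python3 -c "
from st import *
st(tgt=[.454,.001,.064])
"
```

```text
t 14.80 [0.4566 0.0016 0.0788] yang -5.19 [-0.0319  0.0074 -0.9995] F [-1.8449  0.5383  5.2401] w 0.001
tool delta units [-0.015  -0.0343  0.2476]
```

servo_tool([
  [0, 0, 0.08],
  [0, 0, 0.08],
  [0, 0, 0.05],
  [0, 0, 0],
], yaw=[0, 0, 0, 0], claw=[-1, -1, -1, -1])

```text
t: 15.3
tool_pos: [0.4557, 0.0017, 0.0666]
orientation: [-0.014, 0.738, 0.674, -0.01]
force: [-1.6, 0.8, 6.2]
width: 0.001
```

```bash
python3 -c "
from st import *
st(tgt=[.454,.001,.064])
st('pics/s14.png','side',[140,260,150,290],5)
st('pics/t14.png','top',[215,305,150,255],6)
"
```

```text
t 15.30 [0.4557 0.0017 0.0666] yang -5.17 [-0.0328  0.0071 -0.9994] F [-1.6359  0.7909  6.169 ] w 0.001
tool delta units [-0.0143 -0.0254  0.0446]
t 15.30 [0.4557 0.0017 0.0666] yang -5.17 [-0.0328  0.0071 -0.9994] F [-1.6359  0.7909  6.169 ] w 0.001
t 15.35 [0.4557 0.0017 0.0667] yang -5.17 [-0.0327  0.0071 -0.9994] F [-1.9804  0.7664  5.9152] w -0.003
```

View pics/s14.png

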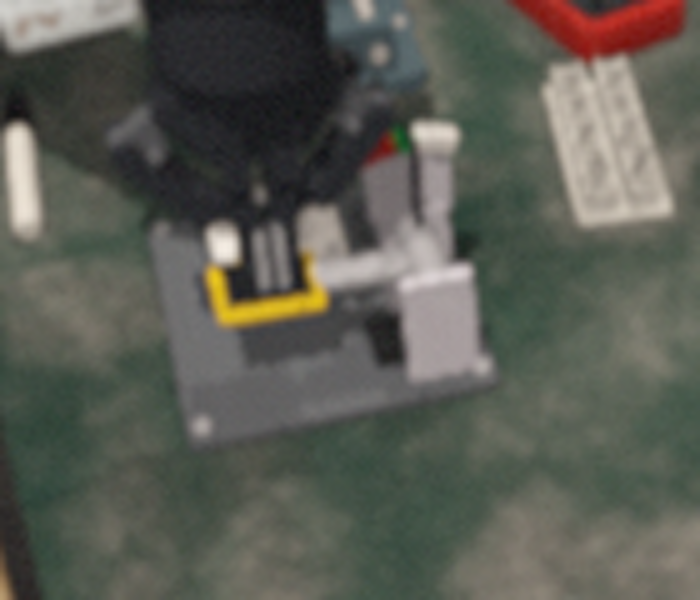

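View pics/t14.png

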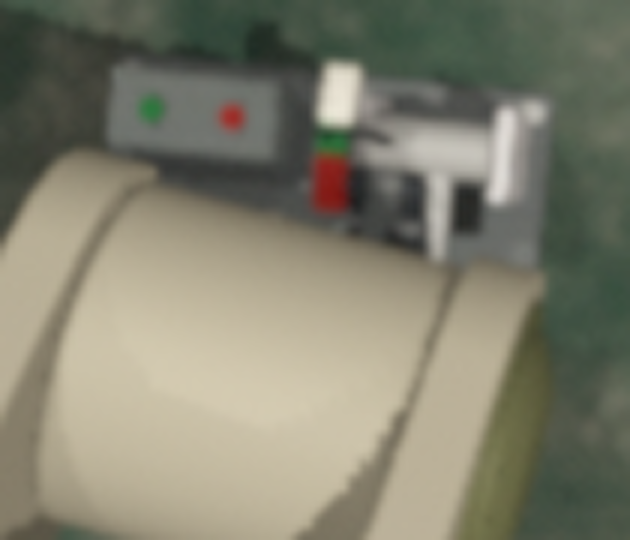

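servo_tool([
  [0, -0.02, 0.06],
  [0, 0, 0],
  [0, 0, 0],
  [0, 0, 0],
  [0, 0, 0],
  [0, 0, 0],
], yaw=[0, 0, 0, 0, 0, 0], claw=[-1, -1, -1, -1, -1, -1])

```text
t: 16.15
tool_pos: [0.4557, 0.0017, 0.0656]
orientation: [-0.012, 0.738, 0.674, -0.008]
force: [-2.8, -0.2, 7.3]
width: -0.001
```

```bash
python3 -c "
from st import *
st('pics/w15.png',tgt=[.454,.001,.064])
st('pics/t15.png','top',[220,260,190,250],10)
"
```

```text
t 16.15 [0.4557 0.0017 0.0656] yang -5.16 [-0.0278  0.006  -0.9996] F [-2.7984 -0.155   7.3284] w -0.001
tool delta units [-0.0148 -0.0264  0.0269]
t 16.20 [0.4557 0.0017 0.0656] yang -5.16 [-0.0278  0.006  -0.9996] F [-2.2802  0.2805  6.6444] w 0.002
```

View pics/w15.png

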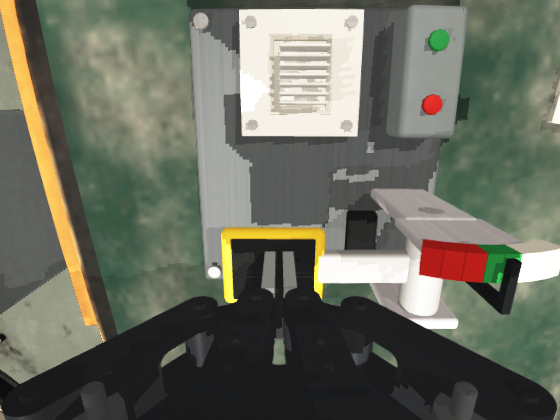

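View pics/t15.png

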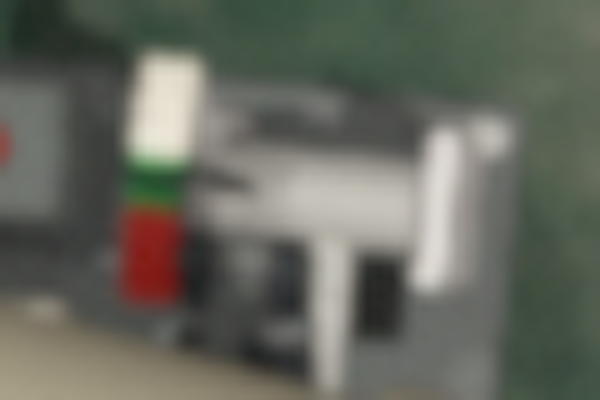

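servo_tool([
  [0, 0, 0.08],
  [0, 0, 0.03],
  [0, 0, 0],
  [0, 0, 0],
], yaw=[0, 0, 0, 0], claw=[-1, -1, -1, -1])

```text
t: 16.75
tool_pos: [0.4555, 0.0017, 0.0604]
orientation: [-0.011, 0.738, 0.675, -0.008]
force: [-3.0, -0.3, 7.4]
width: -0.001
```

```bash
python3 -c "
from st import *
st('pics/w16.png',tgt=[.454,.001,.064],crop=[180,330,340,560],f=3.5)
st('pics/s16.png','side',[140,260,150,290],5)
"
```

```text
t 16.75 [0.4555 0.0017 0.0604] yang -5.14 [-0.0266  0.0054 -0.9996] F [-3.0018 -0.3354  7.4197] w -0.001
tool delta units [-0.0141 -0.0262 -0.0594]
t 16.80 [0.4556 0.0017 0.0605] yang -5.14 [-0.0265  0.0053 -0.9996] F [-4.2379 -0.0719  6.9851] w 0.002
```

View pics/w16.png

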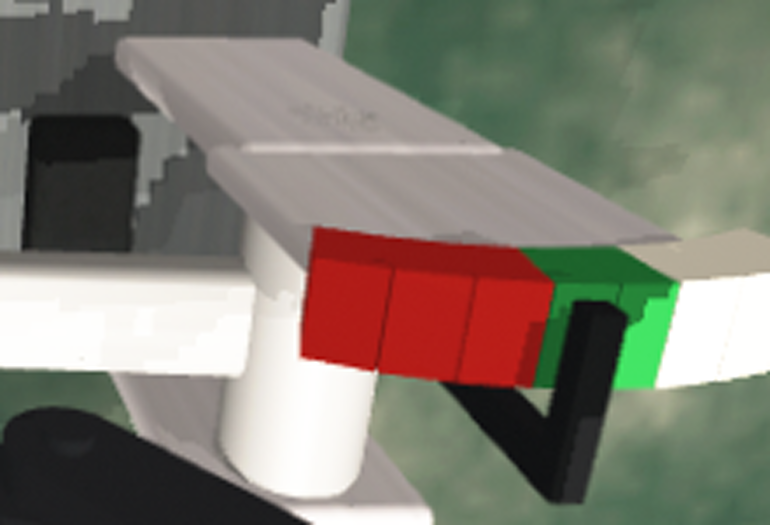

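servo_tool([
  [0, 0, -0.04],
  [0, 0, 0],
  [0, 0, 0],
  [0, 0, 0],
], yaw=[0, 0, 0, 0], claw=[-1, -1, -1, -1])

```text
t: 17.35
tool_pos: [0.4557, 0.0017, 0.0644]
orientation: [-0.01, 0.738, 0.675, -0.008]
force: [-2.5, 0.0, 7.9]
width: 0.004
```

```bash
python3 -c "
from st import *
st('pics/w17.png',tgt=[.454,.001,.064],crop=[180,330,340,560],f=3.5)
"
```

```text
t 17.35 [0.4557 0.0017 0.0644] yang -5.12 [-0.0253  0.0048 -0.9997] F [-2.5464  0.0385  7.9308] w 0.004
tool delta units [-0.0148 -0.0265  0.0078]
```

View pics/w17.png

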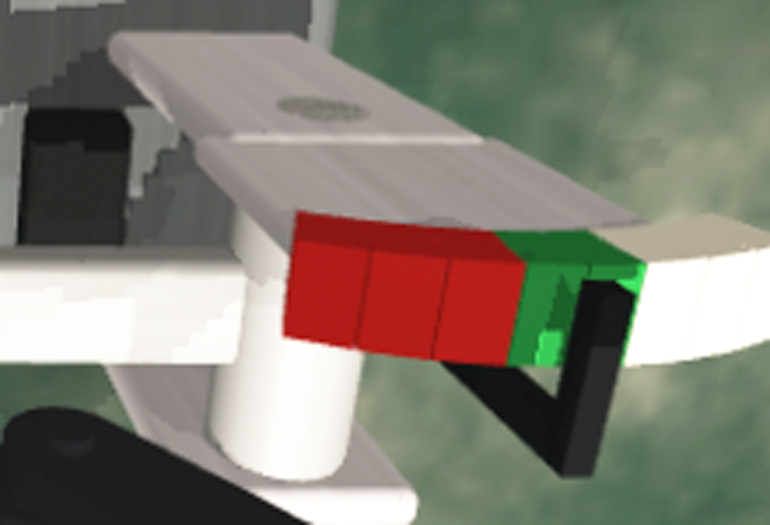

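The pointer is over the green field and TCP z is 0.0644, so the lever is about level. Holding.

servo_tool([
  [0, 0, 0],
  [0, 0, 0],
  [0, 0, 0],
  [0, 0, 0],
  [0, 0, 0],
  [0, 0, 0],
  [0, 0, 0],
  [0, 0, 0],
  [0, 0, 0],
  [0, 0, 0],
  [0, 0, 0],
  [0, 0, 0],
], yaw=[0, 0, 0, 0, 0, 0, 0, 0, 0, 0, 0, 0], claw=[-1, -1, -1, -1, -1, -1, -1, -1, -1, -1, -1, -1])

```text
t: 18.9
tool_pos: [0.456, 0.0017, 0.0683]
orientation: [-0.009, 0.738, 0.675, -0.007]
force: [-1.4, 1.6, 6.1]
width: 0.004
```

servo_tool([
  [0, 0, 0],
  [0, 0, 0],
  [0, 0, 0],
  [0, 0, 0],
  [0, 0, 0],
  [0, 0, 0],
  [0, 0, 0],
  [0, 0, 0],
  [0, 0, 0],
  [0, 0, 0],
  [0, 0, 0],
  [0, 0, 0],
], yaw=[0, 0, 0, 0, 0, 0, 0, 0, 0, 0, 0, 0], claw=[-1, -1, -1, -1, -1, -1, -1, -1, -1, -1, -1, -1])

```text
t: 20.4
tool_pos: [0.4565, 0.0016, 0.0715]
orientation: [-0.007, 0.738, 0.675, -0.006]
force: [-1.9, -0.4, 5.6]
width: -0.0
```

```bash
python3 -c "
from st import *
st('pics/w18.png',tgt=[.454,.001,.064])
st('pics/s18.png','side')
"
```

```text
t 20.40 [0.4565 0.0016 0.0715] yang -5.06 [-0.0187  0.0023 -0.9998] F [-1.8609 -0.3687  5.5834] w -0.000
tool delta units [-0.0144 -0.0381  0.1264]
t 20.45 [0.4565 0.0016 0.0716] yang -5.06 [-0.0186  0.0022 -0.9998] F [-1.8055  0.4455  6.5279] w 0.001
```

View pics/w18.png

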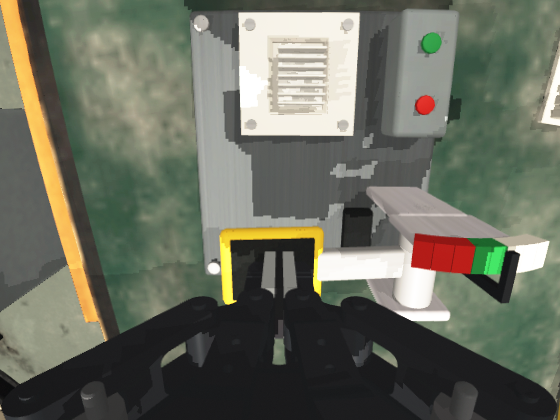

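View pics/s18.png

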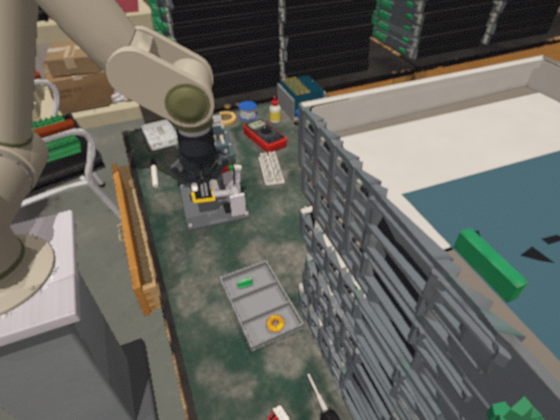

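The hold crept upward by about 0.3 mm per row because each row takes its target from the measured pose. I'll push back to level and hold with a small downward bias.

servo_tool([
  [0, -0.02, 0.08],
  [0, 0, 0.05],
  [0, 0, 0.006],
  [0, 0, 0.006],
  [0, 0, 0.006],
  [0, 0, 0.006],
], yaw=[0, 0, 0, 0, 0, 0], claw=[-1, -1, -1, -1, -1, -1])

```text
t: 21.25
tool_pos: [0.4558, 0.0017, 0.0643]
orientation: [-0.006, 0.738, 0.675, -0.005]
force: [-3.3, 0.2, 8.3]
width: 0.0
```

servo_tool([
  [0, 0, 0.006],
  [0, 0, 0.006],
  [0, 0, 0.006],
  [0, 0, 0.006],
], yaw=[0, 0, 0, 0], claw=[-1, -1, -1, -1])

```text
t: 21.75
tool_pos: [0.4558, 0.0017, 0.0643]
orientation: [-0.005, 0.737, 0.675, -0.005]
force: [-2.1, -0.2, 6.8]
width: -0.002
```

Steady at z 0.0643 with this bias. I'll hold for more than 2 s.

servo_tool([
  [0, 0, 0.006],
  [0, 0, 0.006],
  [0, 0, 0.006],
  [0, 0, 0.006],
  [0, 0, 0.006],
  [0, 0, 0.006],
  [0, 0, 0.006],
  [0, 0, 0.006],
  [0, 0, 0.006],
  [0, 0, 0.006],
  [0, 0, 0.006],
  [0, 0, 0.006],
], yaw=[0, 0, 0, 0, 0, 0, 0, 0, 0, 0, 0, 0], claw=[-1, -1, -1, -1, -1, -1, -1, -1, -1, -1, -1, -1])

```text
t: 23.25
tool_pos: [0.4558, 0.0017, 0.0642]
orientation: [-0.003, 0.737, 0.676, -0.004]
force: [-2.5, -0.1, 6.9]
width: -0.002
```

servo_tool([
  [0, 0, 0.006],
  [0, 0, 0.006],
  [0, 0, 0.006],
  [0, 0, 0.006],
  [0, 0, 0.006],
  [0, 0, 0.006],
  [0, 0, 0.006],
  [0, 0, 0.006],
  [0, 0, 0.006],
  [0, 0, 0.006],
  [0, 0, 0.006],
  [0, 0, 0.006],
], yaw=[0, 0, 0, 0, 0, 0, 0, 0, 0, 0, 0, 0], claw=[-1, -1, -1, -1, -1, -1, -1, -1, -1, -1, -1, -1])

```text
t: 24.75
tool_pos: [0.4558, 0.0017, 0.0641]
orientation: [-0.002, 0.737, 0.676, -0.004]
force: [-2.5, -0.2, 7.2]
width: -0.003
```

```bash
python3 -c "
from st import *
st('pics/w19.png')
st()
"
```

```text
t 24.75 [0.4558 0.0017 0.0641] yang -4.96 [-0.0076 -0.0021 -1.    ] F [-2.4567 -0.1704  7.236 ] w -0.003
t 24.80 [0.4558 0.0017 0.0641] yang -4.96 [-0.0076 -0.0021 -1.    ] F [-3.3529 -1.0943  6.7307] w 0.001
```

View pics/w19.png

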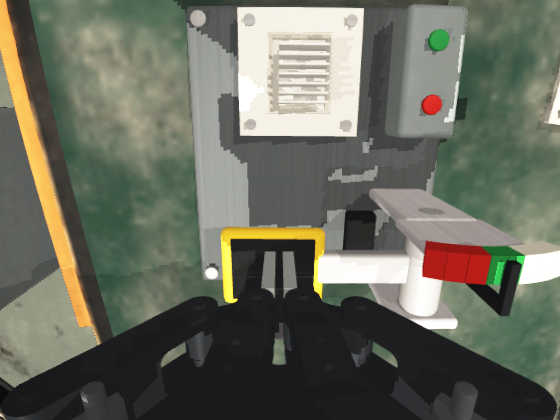

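The lever stayed level for more than 3 s at z 0.064 m and about 7 N. The pointer is over the green end at (512,275), and the sink is square in the nest at (303,72). Handing in while still holding it down.

```bash
python3 -c "
from workcell import hand_in
print(hand_in())"
```

```text
the job is handed in; nothing more can be done
None
```

The heat sink is in the nest and released. I handed the job in at about 24.8 s with the lever held down at its middle position.

**Heat sink:** I gripped it across its 24 mm side and lowered it into the recess. It touched down with about 5 N at the expected seat height. Later wrist pictures show it square in the recess; I judged flatness only from that height and the pictures.

**Lever:** I pressed the middle of the paddle with the closed fingers. For the last 3.5 s, the fingertip stayed at z 0.0641–0.0643 m, against 0.064 m for level. The push was about 7 N and the pointer was in the green.

**What went less smoothly:**
- **Slight over-press:** while adjusting, the lever briefly went to z 0.0604 m, about 0.40 rad. By that estimate it was still in the green, short of the red at 0.45.
- **First hold crept up:** the first hold rose to z 0.0716 m, about 0.245 rad, which is at or just past the upper edge of the green. I pressed it back to level and repeated the hold with a slight downward bias.

The last side picture showed the choke and plug where they were, and I saw nothing else moved.

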